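Stand a lying optical post up by way of a sloping cradle

TASK

The post lying on the optical table has to stand upright on the black mounting plate, foot down in the middle of the white painted square and with its foot's edges parallel to the square's. You cannot turn it that far in one grip, so first lay it in the sloping cradle, foot at the bottom against the stop and head leaning up the slope, let go of it there, and then take it again with a new grip to stand it up. Set it down gently both times, without dropping it, and do not push the other things lying around out of place.

Things in the scene. Friction and masses are not known exactly. Their poses are not given: they have to be found in the camera images.
- post: loose optical post, 0.25 to 0.4 kg, 135 mm tall plus a 6 mm stud on top: square steel foot 44x44x14 mm, black square shaft 24x24 mm (14 to 117 mm up), square aluminium head 32x32x18 mm. Origin: centre of the foot's underside; z along the shaft to the head, x and y normal to the flat sides. At the start it lies on one side, head roughly to the robot's left and 3 degrees below level
- post_grip (a point): middle of the shaft's best grip, on its axis 46 mm from the body origin along its z, near the centre of mass; grip across two flat sides (24 mm). About 21 mm above the table while the post lies
- post_top (a point): centre of the top face of the post's head, 135 mm from the body origin along its z
- cradle: fixed aluminium and blue cradle that holds the post leaning at 45 degrees, head up and to the robot's left. Origin on the table straight below the seat; x points horizontally in the uphill direction, y across, z up. Base plate 145x90x12 mm (x from -30 to 116 mm). The shaft lies in a blue saddle, 34 mm wide between its cheeks, 88 to 104 mm up the post
- cradle_seat (a point): where the centre of the foot's underside comes to lie in the cradle, 45 mm above the table. The seated post's axis runs from here equally in the cradle's +x and +z. The foot sits between two cheeks 56 mm apart, on a bed and against a stop square to the slope
- cradle_grip (a point): where post_grip comes to lie in the cradle. From 20 to 88 mm up the post the shaft is free for fingers: open on both sides, 20 mm free below it before a 30 mm wide spine
- cradle_top (a point): where post_top comes to lie when the post is seated in the cradle
- plate: fixed black mounting plate 110x110x8 mm with a white painted square outline of 76 mm side in its middle. Origin: centre of its underside; x and y run parallel to its edges and to the white square's
- plate_mid (a point): centre of the white square, on the plate's top face, 8 mm above the table
- clamp_block: bystander: brass block 110x38x38 mm on the table; leave alone
- timer: bystander: small white timer 70x50x19 mm on the table; leave alone
- screwdriver: bystander: green screwdriver 150 mm long, 19 mm high, lying on the white foam pad; leave alone
- stripper: bystander: fibre stripper with yellow handles, 58x138x12 mm, lying on the table; leave alone
Things that resemble listed ones, but are neither listed nor needed, are in the scene too. What is shaped like the post but green is not meant.

How it is judged:
By the outcome, as a careful person would: the job done as asked, in the order asked, and still so for the second after the job is handed in, with the robot touching nothing.
It also fails if it takes over 58 s, if anything falls off the work surface, if the arm or the gripper's body presses on something with over 40 N, if the wrist force passes 120 N, or if a joint passes its speed limit or range.

ROBOT

A 6-joint arm with a two-finger parallel gripper is mounted at the origin on a cart in front of the work surface, level with it; the furniture and walls round the work are solid. World frame = base frame: x ahead of the robot, y to its left, z up, the work surface at z = 0. Lengths are in m, angles in rad, forces in N, time in s.
With the tool pointing down it reaches from about 0.3 to 0.775 m from the base axis. Payload 14.6 kg.
Tool frame: the origin (TCP) lies midway between the tips of the shut fingers; the grasp point (between the pads) lies 19 mm behind it (ctrl.hold_point_z is the distance from the TCP to the grasp point, in m); z points along the fingers, x is the direction in which the jaws open and shut, and the axes are right-handed (so a half turn about z gives the same grasp; the last joint's range is limited). The gripper opens to 94 mm and grips with 3 to 60 N. Pads are 16 mm wide; open, the fingers measure 119 mm over their backs; the gripper's body (75 mm by 177 mm) begins 78 mm behind the grasp point.
Start: joints at [-1.204, 0.3, 1.521, -0, 1.321, -0.067], TCP at [0.231, -0.499, 0.205] pointing down, gripper open.
Joint ranges: [-3.03, 3.03], [-0.79, 2.21], [0.23, 2.52], [-1.04, 4.18], [0, 3.07], [-2.55, 2.55]. Speed limits (rad/s): [2.22, 2.22, 2.57, 3.14, 3.14, 3.14].

INTERFACE

Orientations are given as [roll, pitch, yaw] about the fixed x, y, z axes, in that order (R = Rz(yaw) Ry(pitch) Rx(roll)).
In Python, from station import ctrl, viewer, ticket, nets gives the robot as it stands.
- The arm moves only by the tool carry_out, never from a script. Its argument "commands" is one flat list of numbers, 7 for each row, row after row: the closure, from -1 (fully open) to 1 (shut), so that 0 is half open, then the shift along the world's x, y, z in cm, then the turn, a rotation vector about the world's x, y, z in rad. In form: [gripper, tx, ty, tz, ax, ay, az, gripper, tx, ty, tz, ax, ay, az, ...]. A call has 1 to 12 rows; each row is the pose to reach, as a shift and turn from the pose measured when the call began; what a row does not reach only later rows make up. A row lasts 1/12 s, in which the tool goes at most 41.7 mm and 7.16 degrees, less where a joint would pass 70% of its speed; a pose out of reach is approached as far as the arm can. A call with a gripper value outside its range is refused whole. The fingers move at their own pace and stop on an object; "force" is the grip in N (left out, the last holds). Time passes only in rows, so rows that repeat a pose let the fingers close. It gives the time, the measured TCP pose, the force and the opening at its end, in the units of the state.
- ctrl.get_obs(): the state, without advancing time (a new reading comes with each control period).
- viewer.camera(name): name is "side" or "top" or "wrist"; returns (picture, depth): 420x560x3 uint8, blue, green, red; 420x560 float32, m along the optical axis (not along the pixel's ray), 0 where there is no reading.
- viewer.camera_info(name): a dict with "fx", "fy", "cx", "cy" (pixels), "D" ([k1, k2, p1, p2, k3] as OpenCV has them; the pictures are not rectified), "R" (3x3) and "t" (3): a world point X has camera coordinates R X + t. Camera axes: x right, y down, z forward; pixel columns grow to the right and rows downward; lengths in m; the calibration is good to about 2 mm. A picture is of the moment at which its call begins: read the wrist's pose just before it. camera_info takes no time and is no camera call; for the wrist camera it gives the pose at the moment of the call.
- ticket.hand_in(): hands the job in, once; it reports no verdict.
Trained networks look in the newest picture that a camera, given by its name, has taken for a name from the list of things; names that differ only in an ending like _2 or _b are one class to them, and where a whole thing is asked for, a point or a joint stands for the part that bears it (a point fixed in the world has none). Each returns a list of dicts, best first, with "confidence" (0 to 1); they miss things now and then, are a little off and sometimes report something else, mostly with a low value. They report only what shows in the picture. A call takes as long as a camera call. They do not tell look-alikes from the thing itself.
- nets.silhouettes(camera, thing): "region" (420x560 bool, what is visible of it) and "extent" ([left, top, right, bottom] in pixels, round what is visible of it).
The state is a dict: "time_s": time; "qpos": joint angles; "joint_vel": joint speeds; "tau": joint torques, N m; "ee_pos": TCP position; "eef_rot": TCP orientation; "force": force on the tool from outside, world axes, zero at the start; "moment": the same for the moment, N m; "grip_width": finger opening in m.
Only numpy, scipy, OpenCV 4.12 (cv2) and the standard library are available. Lean on these libraries where they do the work, as an engineer would, in place of code of your own. Each camera call takes 0.05 s, during which the arm holds its last target. There are 200 camera calls.

## Working session

There is one attempt and no reset: what is moved stays moved. The work goes in short steps, Python scripts to look and compute and a tool call to move; the robot and the scene stay as the last step left them, time stands still between calls to the robot, and variables do not carry over. Pictures are saved under pics/ and viewed, about 8 in all and at most 12, crops included, and the job is handed in when it is done.

Besides the shell and the picture viewer there is one more tool, called after ">>>" as name(argument=value, ...) on one line, values as JSON. carry_out: Moves the arm, as the interface text tells. Its arguments: {"type":"object","properties":{"commands":{"type":"array","items":{"type":"number"}},"force":{"type":"number"}},"required":["commands"]}

```bash
mkdir -p pics; ls
cat > h.py <<'E'
import numpy as np, cv2
from station import ctrl, viewer, ticket, nets
from scipy.spatial.transform import Rotation as Ro
def K(i): return np.array([[i['fx'],0,i['cx']],[0,i['fy'],i['cy']],[0,0,1.]])
def cloud(name, depth, info=None):
    i=info or viewer.camera_info(name); h,w=depth.shape
    u,v=np.meshgrid(np.arange(w),np.arange(h))
    p=cv2.undistortPoints(np.stack([u,v],-1).reshape(-1,1,2).astype(np.float64),K(i),np.array(i['D'])).reshape(h,w,2)
    P=np.dstack([p*depth[...,None],depth])
    W=(P-np.array(i['t']))@np.array(i['R'])
    W[depth==0]=np.nan
    return W
def proj(name,X,info=None):
    i=info or viewer.camera_info(name)
    return cv2.projectPoints(np.array(X,float).reshape(-1,1,3),cv2.Rodrigues(np.array(i['R']))[0],np.array(i['t'],float),K(i),np.array(i['D']))[0].reshape(-1,2)
E
cat > a.py <<'E'
from h import *
for n in ['top','side']:
    im,d=viewer.camera(n); np.savez('cap_'+n,im=im,d=d); cv2.imwrite(f'pics/{n}0.png',im)
    i=viewer.camera_info(n); print(n,i['fx'],'pos',-np.array(i['R']).T@np.array(i['t']))
    W=cloud(n,d)
    for t in ['post','cradle','plate']:
        for r in nets.silhouettes(n,t)[:4]:
            print(t,round(r['confidence'],2),np.round(r['extent']),r['region'].sum(),np.round(np.nanmedian(W[r['region']],0),3))
print(ctrl.get_obs(), ctrl.hold_point_z)
E
python3 a.py
```

```text
pics
top 523.0029601661463 pos [0.35694245 0.04110715 1.46700895]
post 0.93 [334. 273. 389. 296.] 568 [ 0.393 -0.198  0.032]
post 0.87 [347. 218. 401. 248.] 618 [ 0.535 -0.253  0.031]
cradle 0.66 [261. 226. 316. 258.] 1602 [0.501 0.004 0.034]
cradle 0.6 [192. 219. 234. 260.] 1449 [0.506 0.206 0.008]
plate 0.67 [192. 216. 236. 262.] 1447 [0.504 0.207 0.008]
side 537.5899708346712 pos [ 0.27942266 -1.45522503  0.73555937]
post 0.62 [285. 263. 320. 297.] 631 [ 0.536 -0.278  0.029]
post 0.57 [229. 254. 253. 294.] 619 [ 0.392 -0.211  0.03 ]
post 0.54 [252. 206. 293. 252.] 1081 [ 0.502 -0.014  0.035]
cradle 0.72 [253. 203. 289. 256.] 1080 [ 0.503 -0.014  0.037]
plate 0.83 [240. 211. 286. 226.] 272 [0.483 0.193 0.009]
{'time_s': 0.4, 'qpos': array([-1.20357294e+00,  2.99949379e-01,  1.52110364e+00, -3.75463485e-07,
        1.32069424e+00, -6.65924957e-02]), 'joint_vel': array([-0.00084048, -0.00062794, -0.0014494 , -0.00122356, -0.00253695,
       -0.00110579]), 'tau': array([-1.36022649e-03, -5.31203270e+01, -3.52609026e+01,  7.07880082e-02,
        2.18563783e-02, -2.51556565e-05]), 'ee_pos': array([ 0.23116703, -0.499003  ,  0.2053746 ]), 'eef_rot': array([-3.14158273e+00,  1.54286160e-04, -1.13698035e+00]), 'force': array([-0.45496727,  0.46625974, -0.51004061]), 'moment': array([0.03644641, 0.01741213, 0.00623479]), 'grip_width': 0.0935872625635431} 0.0188
```

Run:
```python
import cv2
im=cv2.imread('pics/top0.png')
cv2.imwrite('pics/top0c.png',cv2.resize(im[190:330,170:430],None,fx=3,fy=3,interpolation=cv2.INTER_CUBIC))
```

```text
(no output)
```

View pics/top0c.png

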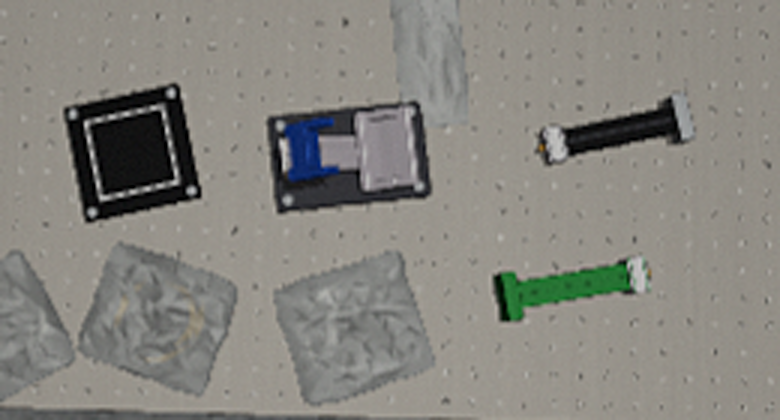

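View pics/side0.png

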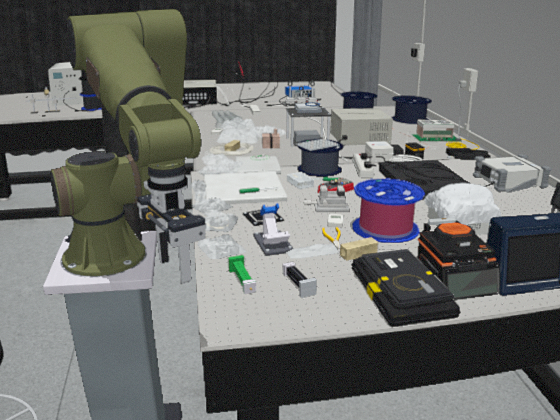

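The black post is at crop (620,130), full picture (377,233), with its foot to the right. The green look-alike is at crop (575,285). The cradle at crop (350,155) has its blue saddle on the left, so uphill points to robot left. The plate is at crop (133,152). Candidates for the post are therefore black (377,233), which I choose, and green (360,285), which I reject.

```bash
cat > m.py <<'E'
from h import *
def rect(P):
    r=cv2.minAreaRect((P[:,:2]*1000).astype(np.float32)); return np.round(r[0],1),np.round(r[1],1),round(r[2],1)
def look(n,things,near):
    im,d=viewer.camera(n); W=cloud(n,d)
    for t in things:
        for r in nets.silhouettes(n,t)[:4]:
            P=W[r['region']]; P=P[~np.isnan(P[:,0])]
            m=np.median(P,0)
            if np.hypot(*(m[:2]-near[t]))>.06: continue
            print(t,round(r['confidence'],2),r['extent'],'med',m.round(4),'rect',rect(P))
    return im,d,W
E
python3 - <<'E'
from m import *
c=np.load('cap_top.npz'); look('top',['post','cradle','plate'],{'post':(.535,-.253),'cradle':(.5,0),'plate':(.504,.207)})
i=viewer.camera_info('wrist'); o=ctrl.get_obs()
R=np.array(i['R']);t=np.array(i['t']); Rt=Ro.from_euler('xyz',o['eef_rot']).as_matrix()
print('cam in tool',Rt.T@(-R.T@t-o['ee_pos']),'\n',(R@Rt).round(3),i['fx'],i['cx'],i['cy'])
E
```

```text
post 0.64 [349.6, 221.0, 402.3, 246.4] med [ 0.5346 -0.2471  0.0319] rect (array([ 538.4, -247.3]), array([ 42.4, 150.3]), 10.4)
cradle 0.88 [261.2, 224.0, 315.6, 257.1] med [0.501  0.0035 0.0347] rect (array([506.2,   2.9]), array([ 87.2, 148.9]), 7.9)
plate 0.91 [191.7, 216.9, 234.1, 263.7] med [0.5043 0.2079 0.0084] rect (array([504.5, 207.2]), array([113.6, 110.9]), 12.5)
cam in tool [ 0.0005653  -0.0734402  -0.17970114] 
 [[ 1.    -0.001 -0.001]
 [ 0.001  0.968 -0.251]
 [ 0.001  0.251  0.968]] 291.8768195110907 279.92231869790027 207.68849729692835
```

>>> carry_out(commands=[-1,31.2,22.9,-4,0,0,1.318,-1,31.2,22.9,-4,0,0,1.318,-1,31.2,22.9,-4,0,0,1.318,-1,31.2,22.9,-4,0,0,1.318,-1,31.2,22.9,-4,0,0,1.318,-1,31.2,22.9,-4,0,0,1.318,-1,31.2,22.9,-4,0,0,1.318,-1,31.2,22.9,-4,0,0,1.318,-1,31.2,22.9,-4,0,0,1.318,-1,31.2,22.9,-4,0,0,1.318,-1,31.2,22.9,-4,0,0,1.318,-1,31.2,22.9,-4,0,0,1.318])

```text
time_s: 1.6
ee_pos: [0.5438, -0.2691, 0.1649]
eef_rot: [-3.141, 0.001, 0.186]
force: [0.4, -0.4, 0.3]
grip_width: 0.0939
```

>>> carry_out(commands=[-1,0,0,0,0,0,0])

```text
time_s: 1.68
ee_pos: [0.5437, -0.2692, 0.165]
eef_rot: [-3.141, 0.001, 0.184]
force: [0.3, -0.2, 0.2]
grip_width: 0.0942
```

Run:
```python
from m import *
i=viewer.camera_info('wrist')
im,d,W=look('wrist',['post','cradle'],{'post':(.535,-.253),'cradle':(.5,0)})
np.savez('cap_w1',im=im,d=d,W=W); cv2.imwrite('pics/w1.png',im)
o=ctrl.get_obs();print(o['ee_pos'],o['eef_rot'],o['qpos'])
```

```text
post 0.58 [260.3, 107.4, 299.5, 239.3] med [ 0.5373 -0.2451  0.0324] rect (array([ 534.5, -241.9]), array([ 44.3, 138.9]), 17.0)
[ 0.54341488 -0.26954804  0.16512398] [-3.14127793e+00  4.60011640e-04  1.83383461e-01] [-5.20811240e-01  4.59025263e-01  1.39835498e+00 -6.04179905e-05
  1.28476675e+00 -7.04177566e-01]
```

View pics/w1.png

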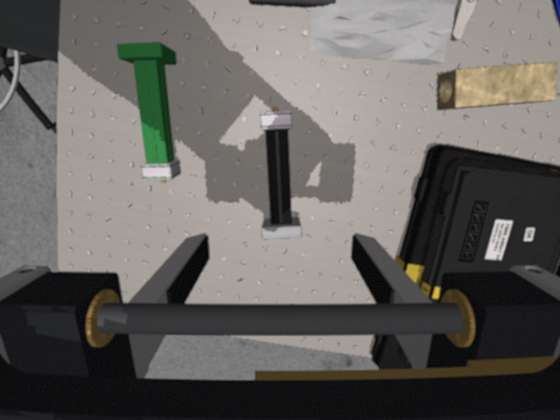

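```bash
cat > fit.py <<'E'
from h import *
c=np.load('cap_w1.npz'); im,W=c['im'],c['W']
g=im.max(2); x,y,z=W[...,0],W[...,1],W[...,2]
box=(abs(x-.537)<.05)&(abs(y+.25)<.1)
sh=box&(z>.024)&(z<.045)&(g<60)
P=W[sh]; print(len(P), P.mean(0))
from numpy.linalg import svd
m=P.mean(0); v=svd(P-m,full_matrices=False)[2][0]; v*=np.sign(v[1]); n=np.array([-v[1],v[0],0])
print('axis',v,'yaw',np.degrees(np.arctan2(v[1],v[0])))
s=(P-m)@v; l=(P-m)@n; print('s range',np.percentile(s,[1,99]),'lat',np.percentile(l,[2,98]))
al=W[box&(z>.012)]; sa=(al-m)@v; print('all s',np.percentile(sa,[.5,1,50,99,99.5]), 'lat', np.percentile((al-m)@n,[1,99]))
foot=al[sa<s.min()]; print('foot top',foot[:,2].max(), 'foot lat',np.percentile((foot-m)@n,[2,98]))
ft=al[(al[:,2]>.04)]; print('foot top pts',len(ft),ft.mean(0))
E
python3 fit.py
```

```text
2002 [ 0.53817329 -0.24449906  0.03179178]
axis [-0.22639212  0.97271855 -0.05064818] yaw 103.10186766703123
s range [-0.05195344  0.04896146] lat [-0.01088274  0.01093767]
all s [-0.05869996 -0.0525635  -0.01577689  0.05275572  0.06080166] lat [-0.05003024  0.05287199]
foot top 0.046699146119702925 foot lat [-0.02081586  0.02140985]
foot top pts 45392 [ 0.53180961 -0.25019501  0.28298401]
```

>>> carry_out(commands=[-1,0,0,5,0.35,0,0,-1,0,0,5,0.35,0,0,-1,0,0,5,0.35,0,0,-1,0,0,5,0.35,0,0])

```text
time_s: 2.17
ee_pos: [0.5424, -0.2721, 0.2147]
eef_rot: [-2.791, -0.062, 0.167]
force: [0.6, -0.4, -0.9]
grip_width: 0.0938
```

Run:
```python
from h import *
o=ctrl.get_obs();print(o['ee_pos'],o['eef_rot'],o['qpos'])
```

```text
[ 0.54241563 -0.27210436  0.21466432] [-2.79101536 -0.06232264  0.16693475] [-0.65017587  0.54321859  1.19751389  0.28172242  1.6196583  -0.84541245]
```

```bash
cat >> h.py <<'E'
def cmd(pos,R):
    o=ctrl.get_obs(); Rc=Ro.from_euler('xyz',o['eef_rot'])
    return np.r_[(np.array(pos)-o['ee_pos'])*100, (R*Rc.inv()).as_rotvec()].round(3)
E
python3 - <<'E'
from h import *
print(cmd([.5427,-.264,.08],Ro.from_euler('xyz',[np.pi,0,.229])))
E
```

```text
[ 2.8000e-02  8.1000e-01 -1.3466e+01 -3.5600e-01 -8.0000e-03  5.0000e-02]
```

>>> carry_out(commands=[-1,0,0.8,-8,-0.356,-0.008,0.05,-1,0,0.8,-11,-0.356,-0.008,0.05,-1,0,0.8,-13.5,-0.356,-0.008,0.05,-1,0,0.8,-13.5,-0.356,-0.008,0.05,-1,0,0.8,-13.5,-0.356,-0.008,0.05,-1,0,0.8,-16,-0.356,-0.008,0.05,-1,0,0.8,-18.5,-0.356,-0.008,0.05])

```text
time_s: 2.75
ee_pos: [0.5442, -0.2658, 0.0327]
eef_rot: [3.139, -0.004, 0.227]
force: [0.4, -0.9, -0.4]
grip_width: 0.0939
```

Run:
```python
from h import *
print(cmd([.5427,-.264,.006],Ro.from_euler('xyz',[np.pi,0,.229])))
```

```text
[-1.530e-01  1.790e-01 -2.666e+00  2.000e-03  5.000e-03  2.000e-03]
```

>>> carry_out(commands=[-1,-0.15,0.15,-1.5,0,0.004,0,-1,-0.15,0.15,-2.6,0,0.004,0,-1,-0.15,0.15,-2.6,0,0.004,0,1,-0.15,0.15,-2.6,0,0.004,0,1,-0.15,0.15,-2.6,0,0.004,0,1,-0.15,0.15,-2.6,0,0.004,0,1,-0.15,0.15,-2.6,0,0.004,0,1,-0.15,0.15,-2.6,0,0.004,0,1,-0.15,0.15,-2.6,0,0.004,0,1,-0.15,0.15,-2.6,0,0.004,0], force=35)

```text
time_s: 3.58
ee_pos: [0.5428, -0.2643, 0.0068]
eef_rot: [3.14, -0.001, 0.227]
force: [0.2, 0.1, 0.5]
grip_width: 0.0503
```

>>> carry_out(commands=[1,0,0,0,0,0,0,1,0,0,0,0,0,0,1,0,0,0,0,0,0])

```text
time_s: 3.83
ee_pos: [0.5428, -0.2643, 0.0068]
eef_rot: [3.14, -0.001, 0.227]
force: [0.8, -0.9, -0.0]
grip_width: 0.031
```

>>> carry_out(commands=[1,0,0,0,0,0,0,1,0,0,0,0,0,0,1,0,0,0,0,0,0,1,0,0,0,0,0,0])

```text
time_s: 4.17
ee_pos: [0.5428, -0.2643, 0.0068]
eef_rot: [3.14, -0.0, 0.227]
force: [-1.3, -0.0, 0.6]
grip_width: 0.0238
```

>>> carry_out(commands=[1,0,0,3,0,0,0,1,0,0,6,0,0,0,1,0,0,9,0,0,0,1,0,0,12,0,0,0,1,0,0,15,0,0,0,1,0,0,18,0,0,0,1,0,0,18,0,0,0])

```text
time_s: 4.75
ee_pos: [0.5444, -0.2651, 0.1929]
eef_rot: [3.134, -0.007, 0.227]
force: [0.3, -0.8, -2.8]
grip_width: 0.0237
```

Run:
```python
from h import *
im,d=viewer.camera('wrist'); W=cloud('wrist',d); np.savez('cap_w2',im=im,d=d,W=W); cv2.imwrite('pics/w2.png',im)
o=ctrl.get_obs();print(o['ee_pos'],o['eef_rot'],o['qpos'],o['force'],o['moment'],o['grip_width'])
```

```text
[ 0.5435876  -0.26472371  0.18940757] [ 3.13656238 -0.00394842  0.22666738] [-5.13287312e-01  4.30574451e-01  1.38150451e+00 -1.08574242e-03
  1.32320625e+00 -7.39681995e-01] [ 0.24954839  0.87228539 -3.74992691] [-0.01691661 -0.07362738  0.0418607 ] 0.023660296339370064
```

View pics/w2.png

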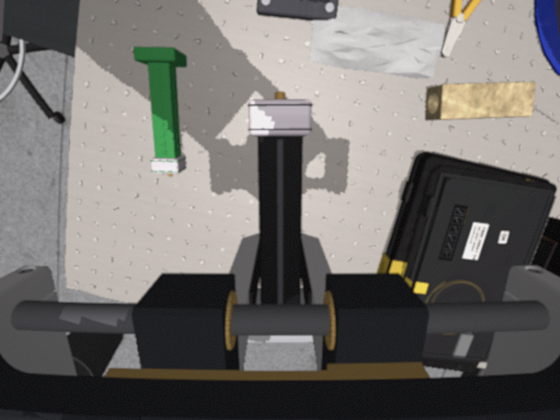

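```bash
cat > hand.py <<'E'
from h import *
c=np.load('cap_w2.npz'); im,W=c['im'],c['W']
p=np.array([0.5435876,-0.26472371,0.18940757]); R=Ro.from_euler('xyz',[3.13656238,-0.00394842,0.22666738])
T=(W-p)@R.as_matrix()   # tool frame
g=im.max(2); reg=np.zeros(g.shape,bool); reg[85:225,235:330]=1
b=reg&(T[...,2]<.02)&(T[...,2]>-.06)
sh=b&(g<70)&(abs(T[...,0])<.02); P=T[sh]; m=P.mean(0); v=np.linalg.svd(P-m,full_matrices=False)[2][0]; v*=-np.sign(v[1])
print('shaft mean',m,'dir',v,'elev deg',np.degrees(np.arcsin(-v[2])),'yawerr',np.degrees(v[0]))
# top-face z of shaft at y=0
print('shaft top face z at y=0',m[2]+v[2]/v[1]*(0-m[1]))
hd=b&(g>110); H=T[hd]; print('head y pct',np.percentile(H[:,1],[1,5,25,50,75,95,99]),'z',np.percentile(H[:,2],[1,5,50,95,99]),'x',np.percentile(H[:,0],[1,99]))
print('shaft y pct',np.percentile(P[:,1],[0,1,99]))
for y0 in np.arange(-.1,-.03,.006):
    q=T[b&(abs(T[...,1]-y0)<.003)&(abs(T[...,0])<.008)]; 
    if len(q): print(round(y0,3),np.percentile(q[:,2],[10,50]).round(4),len(q))
E
python3 hand.py
```

```text
shaft mean [ 0.00066504 -0.04743076 -0.02366801] dir [-0.00294562 -0.99882971  0.04827551] elev deg -2.7670582657707192 yawerr -0.16877182934494378
shaft top face z at y=0 -0.025960433360161714
head y pct [-0.09306662 -0.08873711 -0.08467941 -0.08031783 -0.07590739 -0.07195141
 -0.03424512] z [-0.02761083 -0.02718721 -0.0259714  -0.02300897 -0.01128014] x [-0.01497744  0.01590574]
shaft y pct [-0.0704287  -0.07023149 -0.02297361]
-0.094 [-0.0128 -0.0117] 69
-0.088 [-0.0266 -0.0256] 269
-0.082 [-0.027  -0.0261] 381
-0.076 [-0.0272 -0.0264] 381
-0.07 [-0.0264 -0.0231] 366
-0.064 [-0.0237 -0.023 ] 359
-0.058 [-0.024  -0.0232] 331
-0.052 [-0.0243 -0.0236] 333
-0.046 [-0.0247 -0.0238] 329
-0.04 [-0.025 -0.024] 328
-0.034 [-0.0252 -0.0244] 316
```

>>> carry_out(commands=[1,-5,4,3,0,0,0,1,-8,7,3,0,0,0,1,-11,10,3,0,0,0,1,-14,13,3,0,0,0,1,-14,13,3,0,0,0,1,-14,13,3,0,0,0])

```text
time_s: 5.3
ee_pos: [0.4004, -0.1318, 0.2182]
eef_rot: [3.138, -0.002, 0.228]
force: [-0.8, 0.5, -3.0]
grip_width: 0.0235
```

Run:
```python
from m import *
im,d,W=look('wrist',['cradle','plate'],{'cradle':(.5,0),'plate':(.504,.207)})
np.savez('cap_w3',im=im,d=d,W=W); cv2.imwrite('pics/w3.png',im)
o=ctrl.get_obs();print(o['ee_pos'],o['eef_rot'],o['qpos'])
```

```text
cradle 0.6 [345.9, 33.9, 462.7, 163.6] med [0.5007 0.011  0.0409] rect (array([512.2,   0.6]), array([ 96.3, 143.7]), 6.0)
[ 0.40356234 -0.13469639  0.2186001 ] [ 3.13705162 -0.00318493  0.22697704] [-0.40714479  0.00267131  1.83191642 -0.00183736  1.30174918 -0.63363086]
```

View pics/w3.png

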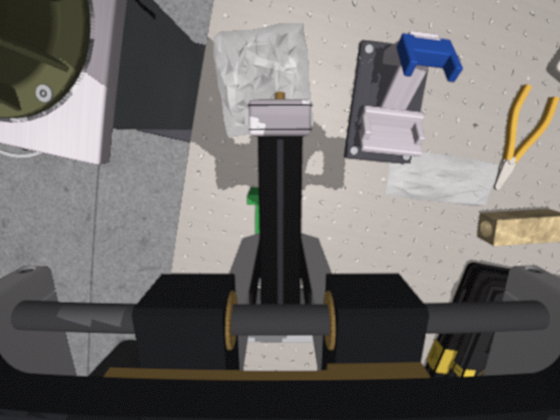

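```bash
cat > cr.py <<'E'
from h import *
import sys
info=viewer.camera_info('wrist'); im,d=viewer.camera('wrist'); W=cloud('wrist',d,info)
i2=viewer.camera_info('wrist'); print('moved mm',np.linalg.norm(np.array(i2['t'])-info['t'])*1000)
np.savez('cap_w4',im=im,d=d,W=W)
x,y,z=np.moveaxis(W,-1,0); g=im.max(2)
box=(abs(x-.505)<.075)&(abs(y-.003)<.11)
tab=W[box&(abs(z)<.004)]; print('table z',np.median(tab[:,2]))
B=W[box&(z>.0085)&(z<.016)]
r=cv2.minAreaRect((B[:,:2]*1000).astype(np.float32)); print('base',r,np.median(B[:,2]),len(B))
for yaw in np.radians([94,95,96,97,98,99]):
    u=np.array([np.cos(yaw),np.sin(yaw)]); n=np.array([-u[1],u[0]])
    a=B[:,:2]@u; b=B[:,:2]@n
    pa=np.percentile(a,[.7,99.3]); pb=np.percentile(b,[.7,99.3]); print(np.degrees(yaw).round(),'L',np.ptp(pa),'Wd',np.ptp(pb),'centre',(pa.mean()*u+pb.mean()*n).round(4))
H=W[box&(z>.022)&(z<.12)]
np.save('H.npy',H)
yaw=np.radians(96.)
u=np.array([np.cos(yaw),np.sin(yaw)]); n=np.array([-u[1],u[0]])
a=H[:,:2]@u;b=H[:,:2]@n
for lo in np.arange(a.min(),a.max(),.008):
    k=(a>=lo)&(a<lo+.008)
    if k.sum()>5: q=np.percentile(b[k],[2,98]); print(round(lo+.004,3),k.sum(),'lat',q.round(4),'mid',q.mean().round(4),'z',np.percentile(H[k,2],[5,50,98]).round(3))
E
python3 cr.py
```

```text
moved mm 0.2654775108853339
table z 0.0004916401746508484
base ((520.7714233398438, -15.974472045898438), (108.18170166015625, 186.19009399414062), 7.763764381408691) 0.012297795248902031 4259
94.0 L 0.17455486441976753 Wd 0.11114869467846555 centre [ 0.5191 -0.0143]
95.0 L 0.17593528318038862 Wd 0.10898531608270251 centre [ 0.5192 -0.0144]
96.0 L 0.17742803121018277 Wd 0.10694451203793515 centre [ 0.5192 -0.0145]
97.0 L 0.17860094778439248 Wd 0.1048508253605947 centre [ 0.5193 -0.0146]
98.0 L 0.17976194100924173 Wd 0.10336410112050726 centre [ 0.5191 -0.0149]
99.0 L 0.18122686674058505 Wd 0.10262973495242483 centre [ 0.5186 -0.015 ]
-0.107 370 lat [-0.5429 -0.4735] mid -0.5082 z [0.052 0.055 0.057]
-0.099 423 lat [-0.5418 -0.473 ] mid -0.5074 z [0.047 0.051 0.055]
-0.091 432 lat [-0.5414 -0.4728] mid -0.5071 z [0.039 0.044 0.056]
-0.083 435 lat [-0.5416 -0.47  ] mid -0.5058 z [0.032 0.037 0.055]
-0.075 441 lat [-0.5411 -0.4723] mid -0.5067 z [0.03  0.034 0.048]
-0.067 457 lat [-0.5417 -0.4724] mid -0.5071 z [0.037 0.041 0.044]
-0.059 313 lat [-0.5413 -0.4737] mid -0.5075 z [0.037 0.04  0.044]
-0.051 212 lat [-0.5206 -0.4924] mid -0.5065 z [0.038 0.043 0.047]
-0.043 235 lat [-0.5208 -0.4923] mid -0.5065 z [0.046 0.05  0.055]
-0.035 397 lat [-0.5297 -0.4821] mid -0.5059 z [0.055 0.061 0.119]
-0.027 386 lat [-0.5258 -0.4815] mid -0.5037 z [0.063 0.068 0.119]
-0.019 660 lat [-0.5271 -0.481 ] mid -0.504 z [0.072 0.104 0.119]
-0.011 490 lat [-0.5281 -0.4806] mid -0.5043 z [0.098 0.109 0.113]
-0.003 485 lat [-0.5283 -0.4805] mid -0.5044 z [0.027 0.1   0.106]
0.005 301 lat [-0.5279 -0.4808] mid -0.5043 z [0.029 0.094 0.098]
0.013 105 lat [-0.5183 -0.4903] mid -0.5043 z [0.03  0.086 0.088]
```

```bash
cat > cr2.py <<'E'
from h import *
c=np.load('cap_w4.npz'); im,W=c['im'],c['W']; x,y,z=np.moveaxis(W,-1,0); g=im.max(2)
box=(abs(x-.505)<.075)&(abs(y-.003)<.1)
m=(box&(z>.004)&(z<.018)&(g<95)).astype(np.uint8); m=cv2.morphologyEx(m,cv2.MORPH_OPEN,np.ones((3,3)))
B=W[m>0]; r=cv2.minAreaRect((B[:,:2]*1000).astype(np.float32)); print('base',r,np.median(B[:,2]))
H=np.load('H.npy')
def res(p):
    pass
yaw=np.radians(97.9); u=np.array([np.cos(yaw),np.sin(yaw)]); n=np.array([-u[1],u[0]])
a=H[:,:2]@u;b=H[:,:2]@n; mids=[];
for lo in np.arange(a.min(),a.max(),.008):
    k=(a>=lo)&(a<lo+.008)
    if k.sum()>50: q=np.percentile(b[k],[2,98]); mids.append((lo+.004,q.mean())); 
mids=np.array(mids); pf=np.polyfit(mids[:,0],mids[:,1],1); print('mids',mids[:,1].round(4),'slope deg',np.degrees(pf[0]))
bm=np.median(mids[:,1])
# spine/bed surface lines z-a and stop z+a along centre
k=abs(b-bm)<.012; A=a[k];Z=H[k,2]
for lo in np.arange(A.min(),A.max(),.005):
    q=(A>=lo)&(A<lo+.005)
    if q.sum()>3: print(round(lo+.0025,4),Z[q].mean().round(4),'z-a',(Z[q]-A[q]).mean().round(4),'z+a',(Z[q]+A[q]).mean().round(4))
print('u,n',u,n,bm)
E
python3 cr2.py
```

```text
base ((508.4187316894531, 2.4430160522460938), (88.23135375976562, 141.75582885742188), 7.508813858032227) 0.01242353673819939
mids [-0.5044 -0.5037 -0.504  -0.5028 -0.5038 -0.5046 -0.5047 -0.5046 -0.5049
 -0.5046 -0.5018 -0.5034 -0.5038 -0.5041 -0.5042 -0.5045] slope deg -0.003786502173297417
-0.124 0.0545 z-a 0.1785 z+a -0.0694
-0.119 0.0541 z-a 0.1731 z+a -0.0648
-0.114 0.0494 z-a 0.1634 z+a -0.0646
-0.109 0.0444 z-a 0.1534 z+a -0.0646
-0.104 0.0395 z-a 0.1434 z+a -0.0645
-0.099 0.0344 z-a 0.1334 z+a -0.0645
-0.094 0.0313 z-a 0.1252 z+a -0.0627
-0.089 0.0352 z-a 0.1242 z+a -0.0537
-0.084 0.04 z-a 0.124 z+a -0.044
-0.079 0.0423 z-a 0.1214 z+a -0.0367
-0.074 0.0381 z-a 0.1118 z+a -0.0356
-0.069 0.0418 z-a 0.1108 z+a -0.0271
-0.064 0.0464 z-a 0.1104 z+a -0.0175
-0.059 0.0512 z-a 0.1101 z+a -0.0077
-0.054 0.0564 z-a 0.1103 z+a 0.0025
-0.049 0.0616 z-a 0.1105 z+a 0.0126
-0.044 0.0664 z-a 0.1104 z+a 0.0223
-0.039 0.0837 z-a 0.1221 z+a 0.0453
-0.034 0.0988 z-a 0.1329 z+a 0.0647
-0.029 0.1089 z-a 0.1381 z+a 0.0797
-0.024 0.1067 z-a 0.1308 z+a 0.0827
-0.019 0.074 z-a 0.0935 z+a 0.0546
-0.014 0.0964 z-a 0.1104 z+a 0.0824
-0.009 0.0902 z-a 0.0993 z+a 0.0812
-0.004 0.0861 z-a 0.0916 z+a 0.0807
u,n [-0.13744455  0.99050946] [-0.99050946 -0.13744455] -0.5041279026461201
```

```bash
cat >> h.py <<'E'
C=np.array([.5145,-.0397,0]); CY=np.radians(97.8); CU=np.array([np.cos(CY),np.sin(CY),0]); EZ=np.array([0,0,1.])
SEAT=C+.045*EZ; AX=(CU+EZ)/2**.5; NB=(-CU+EZ)/2**.5
def frame(z,x):
    z=z/np.linalg.norm(z); x=x-z*(x@z); x/=np.linalg.norm(x); return np.column_stack([x,np.cross(z,x),z])
def tool_for(O,zw,xw,d,Ot,xt=np.array([1.,0,0])):
    R=frame(zw,xw)@frame(d,xt).T
    return O-R@Ot, Ro.from_matrix(R)
D1=np.array([-.003,-.9988,.0483]); A1=np.array([0,0,-.014]); O1=A1-.046*D1
XL=np.array([np.sin(CY),-np.cos(CY),0])
E
python3 - <<'E'
from h import *
for nb,ax in [(.08,.006),(.03,.006),(.003,.006),(.001,.004),(.0,0)]:
    p,R=tool_for(SEAT+nb*NB+ax*AX,AX,XL,D1,O1); print(nb,ax,p.round(4),R.as_euler('xyz').round(3),cmd(p,R))
E
```

```text
0.08 0.006 [ 0.5158 -0.049   0.1289] [-2.308e+00  2.000e-03  1.340e-01] [11.2    8.594 -8.966  0.824  0.155 -0.087]
0.03 0.006 [ 0.511  -0.014   0.0936] [-2.308e+00  2.000e-03  1.340e-01] [ 10.72   12.097 -12.502   0.824   0.155  -0.087]
0.003 0.006 [0.5084 0.0049 0.0745] [-2.308e+00  2.000e-03  1.340e-01] [ 10.461  13.988 -14.411   0.824   0.155  -0.087]
0.001 0.004 [0.5084 0.0049 0.0717] [-2.308e+00  2.000e-03  1.340e-01] [ 10.461  13.988 -14.694   0.824   0.155  -0.087]
0.0 0 [0.5087 0.0028 0.0681] [-2.308e+00  2.000e-03  1.340e-01] [ 10.49   13.778 -15.047   0.824   0.155  -0.087]
```

>>> carry_out(commands=[1,3,2,1,0.12,0.02,-0.01,1,5,4,1,0.24,0.045,-0.025,1,7,5,1,0.36,0.07,-0.04,1,9,6,0,0.48,0.09,-0.05,1,11,7,-1,0.6,0.11,-0.06,1,11.2,7.5,-2,0.72,0.135,-0.075,1,11.2,8,-4,0.824,0.155,-0.087,1,11.2,8.6,-6,0.824,0.155,-0.087,1,11.2,8.6,-8,0.824,0.155,-0.087,1,11.2,8.6,-9,0.824,0.155,-0.087,1,11.2,8.6,-9,0.824,0.155,-0.087,1,11.2,8.6,-9,0.824,0.155,-0.087])

```text
time_s: 6.5
ee_pos: [0.5161, -0.0494, 0.1285]
eef_rot: [-2.308, 0.003, 0.133]
force: [0.7, 0.1, -3.3]
grip_width: 0.0235
```

Run:
```python
from h import *
o=ctrl.get_obs(); print(o['ee_pos'],o['eef_rot'],o['qpos'],o['force'])
for nb,ax in [(.08,.006),(.04,.006),(.004,.006),(.001,.003),(.0,0)]:
    p,R=tool_for(SEAT+nb*NB+ax*AX,AX,XL,D1,O1); print(nb,ax,cmd(p,R))
im,d=viewer.camera('wrist'); cv2.imwrite('pics/w5.png',im)
```

```text
[ 0.51608984 -0.04937763  0.12849064] [-2.30770258  0.00262262  0.13331726] [-0.48955267  0.5821037   1.52876079  0.6443258   1.59701671 -0.79792299] [ 0.70403211  0.09295719 -3.28868851]
0.08 0.006 [-0.031  0.033  0.044 -0.    -0.001  0.001]
0.04 0.006 [-4.150e-01  2.835e+00 -2.785e+00 -0.000e+00 -1.000e-03  1.000e-03]
0.004 0.006 [-7.600e-01  5.357e+00 -5.330e+00 -0.000e+00 -1.000e-03  1.000e-03]
0.001 0.003 [-7.600e-01  5.357e+00 -5.755e+00 -0.000e+00 -1.000e-03  1.000e-03]
0.0 0 [-7.410e-01  5.217e+00 -6.037e+00 -0.000e+00 -1.000e-03  1.000e-03]
```

View pics/w5.png

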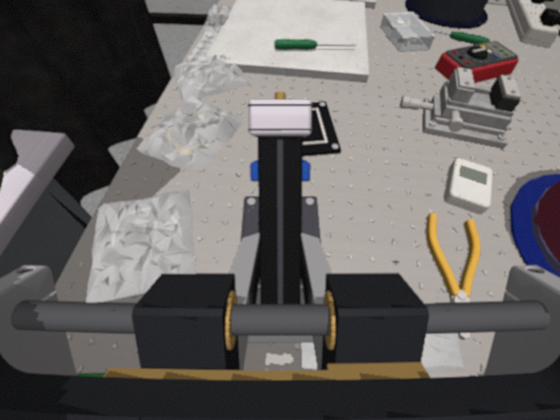

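Shaft at column 280 lines up with the blue saddle, which runs from (252,170) to (310,170). I'll go in.

>>> carry_out(commands=[1,-0.2,1.4,-1.4,0,0,0,1,-0.4,2.8,-2.8,0,0,0,1,-0.6,3.9,-3.9,0,0,0,1,-0.7,4.7,-4.7,0,0,0,1,-0.75,5.2,-5.2,0,0,0,1,-0.75,5.35,-5.4,0,0,0,1,-0.75,5.35,-5.65,0,0,0,1,-0.75,5.35,-5.75,0,0,0,1,-0.75,5.35,-5.75,0,0,0])

```text
time_s: 7.3
ee_pos: [0.5091, 0.0036, 0.072]
eef_rot: [-2.309, 0.001, 0.133]
force: [1.0, 0.2, -3.8]
grip_width: 0.0237
```

>>> carry_out(commands=[1,0,-0.05,-0.1,0,0,0,1,0,-0.1,-0.2,0,0,0,1,0,-0.14,-0.28,0,0,0,1,0,-0.14,-0.28,0,0,0])

```text
time_s: 7.63
ee_pos: [0.5093, 0.0021, 0.0696]
eef_rot: [-2.308, 0.0, 0.133]
force: [-0.6, 0.2, 1.2]
grip_width: 0.0237
```

>>> carry_out(commands=[1,0,0.04,-0.1,0,0,0,1,0,0.04,-0.1,0,0,0,1,0,0.04,-0.1,0,0,0])

```text
time_s: 7.88
ee_pos: [0.5094, 0.0027, 0.069]
eef_rot: [-2.308, -0.0, 0.133]
force: [-0.5, 2.8, 5.6]
grip_width: 0.0237
```

Run:
```python
from h import *
o=ctrl.get_obs(); print(o['ee_pos'],o['force'],o['moment'])
p,R=tool_for(SEAT,AX,XL,D1,O1); print(cmd(p,R)); dp=o['ee_pos']-p; print('ax',dp@AX,'nb',dp@NB,'lat',dp@XL)
```

```text
[0.50944776 0.00268217 0.06899386] [-0.49249008  2.79600709  5.62981974] [0.57292964 0.1393181  0.0391337 ]
[-0.077  0.011 -0.088 -0.     0.002  0.001]
ax 0.0004675938393239884 nb 0.0007735962514853292 lat 0.0007443935879769416
```

>>> carry_out(commands=[0.3,0,0,0,0,0,0,0.3,0,0,0,0,0,0,0.3,0,0,0,0,0,0,0.3,0,0,0,0,0,0,0.3,0,0,0,0,0,0,0.3,0,0,0,0,0,0])

```text
time_s: 8.38
ee_pos: [0.5094, 0.0027, 0.0689]
eef_rot: [-2.308, -0.0, 0.133]
force: [-0.0, -0.4, 0.4]
grip_width: 0.033
```

>>> carry_out(commands=[-0.2,0.15,-1.2,1.2,0,0,0,-0.2,0.4,-3,3,0,0,0,-0.2,0.7,-5,5,0,0,0,-0.2,1,-7,7,0,0,0,-0.2,1,-7,9,0,0,0,-0.2,1,-7,9,0,0,0])

```text
time_s: 8.88
ee_pos: [0.5206, -0.0687, 0.1621]
eef_rot: [-2.311, -0.005, 0.132]
force: [0.6, -0.4, -0.1]
grip_width: 0.0561
```

Run:
```python
from h import *
i=viewer.camera_info('wrist'); im,d=viewer.camera('wrist'); W=cloud('wrist',d,i); np.savez('cap_w6',im=im,d=d,W=W); cv2.imwrite('pics/w6.png',im)
o=ctrl.get_obs(); print(o['ee_pos'],o['eef_rot'],o['grip_width'],o['force'])
```

```text
[ 0.51997474 -0.06791221  0.16009528] [-2.30974292 -0.00280184  0.13225816] 0.05657072167465981 [-0.63479562  0.56454626 -0.98617548]
```

View pics/w6.png

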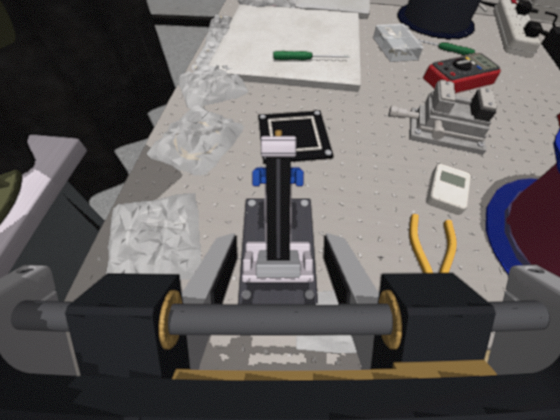

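```bash
cat > s.py <<'E'
from h import *
c=np.load('cap_w6.npz'); im,W=c['im'],c['W']; g=im.max(2)
L=W-SEAT; s=L@AX; nb=L@NB; l=L@XL
sh=(s>.022)&(s<.11)&(abs(l)<.02)&(nb>.003)&(nb<.02)&(g<70)
P=W[sh]; m=P.mean(0); v=np.linalg.svd(P-m,full_matrices=False)[2][0]; v*=np.sign(v[2])
print(len(P),'elev',np.degrees(np.arcsin(v[2])),'yaw',np.degrees(np.arctan2(v[1],v[0])),'nb med',np.median(nb[sh]),'lat',np.percentile(l[sh],[2,98]),'s',np.percentile(s[sh],[1,99]))
hd=(s>.1)&(s<.145)&(abs(l)<.025)&(nb>.005)&(nb<.025)&(g>110); print('head s',np.percentile(s[hd],[2,98]),'lat',np.percentile(l[hd],[2,98]))
# second grip: tool tilted 10 deg
TH=np.radians(10); zt=-EZ*np.cos(TH)+CU*np.sin(TH); R2=Ro.from_matrix(frame(zt,XL))
G=SEAT+.046*AX
for up in (.13,0): p=G+.017*zt-up*zt; print(up,p.round(4),R2.as_euler('xyz').round(3),cmd(p,R2))
E
python3 s.py
```

```text
2070 elev 44.97680034106215 yaw 97.81483165473786 nb med 0.012312122727885729 lat [-0.0093092  0.0122034] s [0.0230112  0.10986012]
head s [0.10065435 0.13535565] lat [-0.02130028  0.02160727]
0.13 [ 0.5127 -0.0269  0.1888] [-2.967  0.     0.136] [-7.230e-01  4.100e+00  2.871e+00 -6.520e-01 -8.500e-02  3.000e-03]
0 [ 0.5097 -0.0045  0.0608] [-2.967  0.     0.136] [-1.029e+00  6.336e+00 -9.931e+00 -6.520e-01 -8.500e-02  3.000e-03]
```

>>> carry_out(commands=[-0.2,0,1,2.9,-0.12,-0.015,0,-0.2,-0.2,2,2.9,-0.24,-0.03,0,-0.2,-0.4,3,2.9,-0.36,-0.045,0,-0.2,-0.6,4.1,2.9,-0.48,-0.06,0,-0.2,-0.6,4.1,2.9,-0.6,-0.08,0,-0.2,-0.6,4.1,2.9,-0.652,-0.085,0.003,-0.2,-0.6,4.1,2.9,-0.652,-0.085,0.003,-0.2,-0.6,4.1,2.9,-0.652,-0.085,0.003,-0.2,-0.6,4.1,2.9,-0.652,-0.085,0.003])

```text
time_s: 9.68
ee_pos: [0.5137, -0.027, 0.1881]
eef_rot: [-2.965, 0.002, 0.136]
force: [0.3, -0.3, -0.0]
grip_width: 0.0564
```

```bash
cat > pl.py <<'E'
from h import *
i=viewer.camera_info('wrist'); im,d=viewer.camera('wrist'); W=cloud('wrist',d,i); np.savez('cap_w7',im=im,d=d,W=W)
x,y,z=np.moveaxis(W,-1,0); g=im.max(2)
box=(abs(x-.504)<.08)&(abs(y-.207)<.08)&(abs(z-.008)<.006)
k=((g<80)&box&(z>.004)).astype(np.uint8); n,lab,st,_=cv2.connectedComponentsWithStats(cv2.morphologyEx(k,cv2.MORPH_CLOSE,np.ones((7,7))))
j=1+np.argmax(st[1:,4]); M=lab==j; P=W[M&box]
print('plate',cv2.minAreaRect((P[:,:2]*1000).astype(np.float32)),np.median(P[:,2]), st[j])
# white outline: bright pixels inside plate
hull=np.zeros_like(k); cs=cv2.findContours(M.astype(np.uint8),0,2)[0]; cv2.drawContours(hull,[cv2.convexHull(max(cs,key=cv2.contourArea))],-1,1,-1)
inn=cv2.erode(hull,np.ones((9,9)))>0
w=inn&(g>120)&box; n,lab,st,_=cv2.connectedComponentsWithStats(w.astype(np.uint8),connectivity=8); j=1+np.argmax(st[1:,4]); Q=W[lab==j]
print('square',cv2.minAreaRect((Q[:,:2]*1000).astype(np.float32)),len(Q))
cv2.imwrite('pics/w7.png',im)
o=ctrl.get_obs(); print(o['ee_pos'],o['eef_rot'])
exec(open('s.py').read().split('# second')[1].join(['#','']))
E
python3 pl.py
```

```text
plate ((509.31060791015625, 199.40740966796875), (108.42993927001953, 98.87815856933594), 13.87458324432373) 0.00840664148292962 [ 254    0   94   80 6605]
square ((507.832763671875, 206.37188720703125), (77.30252838134766, 78.4361343383789), 13.762496948242188) 683
[ 0.51373772 -0.02731524  0.18817216] [-2.96499032e+00  1.87501971e-03  1.35424633e-01]
0.13 [ 0.5127 -0.0269  0.1888] [-2.967  0.     0.136] [-0.099  0.04   0.064 -0.002 -0.002  0.001]
0 [ 0.5097 -0.0045  0.0608] [-2.967  0.     0.136] [-4.0500e-01  2.2770e+00 -1.2739e+01 -2.0000e-03 -2.0000e-03  1.0000e-03]
```

>>> carry_out(commands=[-0.2,-0.1,0.6,-3.5,0,0,0,-0.2,-0.2,1.2,-7,0,0,0,-0.2,-0.25,1.8,-10,0,0,0,-0.2,-0.3,2.2,-12.2,0,0,0,-0.2,-0.3,2.28,-12.7,0,0,0,-0.2,-0.3,2.28,-12.7,0,0,0,-0.2,-0.3,2.28,-12.7,0,0,0])

```text
time_s: 10.32
ee_pos: [0.5113, -0.0052, 0.062]
eef_rot: [-2.965, 0.001, 0.134]
force: [0.5, -0.4, -0.5]
grip_width: 0.0563
```

>>> carry_out(commands=[1,0,0,0,0,0,0,1,0,0,0,0,0,0,1,0,0,0,0,0,0,1,0,0,0,0,0,0,1,0,0,0,0,0,0,1,0,0,0,0,0,0,1,0,0,0,0,0,0,1,0,0,0,0,0,0], force=40)

```text
time_s: 10.98
ee_pos: [0.511, -0.0052, 0.0623]
eef_rot: [-2.965, 0.002, 0.135]
force: [-4.7, -1.7, 6.1]
grip_width: 0.0241
```

Run:
```python
from h import *
o=ctrl.get_obs(); print(o['ee_pos'],o['eef_rot'],o['force'],o['grip_width'])
R=Ro.from_euler('xyz',o['eef_rot']); print('d',R.inv().apply(AX),'O',R.inv().apply(SEAT-o['ee_pos']))
```

```text
[ 0.5110412  -0.00524521  0.06229334] [-2.96467670e+00  1.82657127e-03  1.34698835e-01] [-4.72235326 -1.70562918  6.09159482] 0.024069278786795174
d [-0.00230758 -0.82051531 -0.57161989] O [-0.00116794  0.03711092  0.01093486]
```

>>> carry_out(commands=[1,0,0,0.5,0,0,0,1,0,0,1.5,0,0,0,1,0,0,3.5,0,0,0,1,0,0,6.5,0,0,0,1,0,0,9.5,0,0,0,1,0,0,12.5,0,0,0,1,-3,0,14,0,0,0,1,-6,0,14,0,0,0,1,-9,0,14,0,0,0,1,-9,0,14,0,0,0,1,-9,0,14,0,0,0])

```text
time_s: 11.9
ee_pos: [0.4205, -0.0052, 0.2034]
eef_rot: [-2.965, 0.0, 0.134]
force: [0.4, 0.3, -2.9]
grip_width: 0.0238
```

```bash
cat > pl2.py <<'E'
from h import *
def sq(im,W,k0):
    x,y,z=np.moveaxis(W,-1,0); g=im.max(2)
    box=(abs(x-.506)<.075)&(abs(y-.207)<.075)&(abs(z-.008)<.008)
    k=((g<85)&box&(z>.003)).astype(np.uint8); n,lab,st,_=cv2.connectedComponentsWithStats(cv2.morphologyEx(k,cv2.MORPH_CLOSE,np.ones((k0,k0))))
    j=1+np.argmax(st[1:,4]); M=lab==j; P=W[M&box]
    print('plate',cv2.minAreaRect((P[:,:2]*1000).astype(np.float32)),np.median(P[:,2]),st[j])
    hull=np.zeros_like(k); cs=cv2.findContours(M.astype(np.uint8),0,2)[0]; cv2.drawContours(hull,[cv2.convexHull(max(cs,key=cv2.contourArea))],-1,1,-1)
    inn=cv2.erode(hull,np.ones((k0,k0)))>0
    w=inn&(g>110)&box; n,lab,st,_=cv2.connectedComponentsWithStats(w.astype(np.uint8),connectivity=8); j=1+np.argmax(st[1:,4]); Q=W[lab==j]
    print('square',cv2.minAreaRect((Q[:,:2]*1000).astype(np.float32)),len(Q))
c=np.load('cap_top.npz'); sq(c['im'],cloud('top',c['d']),5)
i=viewer.camera_info('wrist'); im,d=viewer.camera('wrist'); W=cloud('wrist',d,i); cv2.imwrite('pics/w8.png',im); np.savez('cap_w8',im=im,d=d,W=W)
try: sq(im,W,7)
except Exception as e: print(e)
o=ctrl.get_obs(); print(o['ee_pos'],o['eef_rot'],o['force'],o['grip_width'],o['qpos'])
E
python3 pl2.py
```

```text
plate ((504.79693603515625, 206.0941619873047), (108.81501007080078, 109.8086929321289), 14.277363777160645) 0.008248272022892755 [ 191  218   46   46 1505]
square ((495.9572448730469, 241.42501831054688), (51.85921096801758, 3.5401341915130615), 14.351147651672363) 24
plate ((507.56390380859375, 204.7972869873047), (108.84435272216797, 108.85414123535156), 13.823058128356934) 0.008525951123243596 [ 322   19   90   92 6935]
square ((508.05291748046875, 206.1676788330078), (78.80046081542969, 79.37862396240234), 14.030755043029785) 912
[ 0.42126689 -0.00530668  0.20321628] [-2.96524660e+00  2.51536295e-04  1.34372025e-01] [ 0.24367311  0.00648841 -2.48994651] 0.023835862266782373 [-0.20683435  0.03686186  1.84391896  0.17123075  1.32411774 -0.38836026]
```

View pics/w8.png

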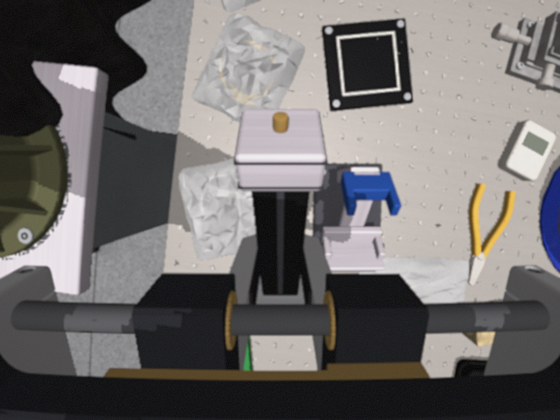

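```bash
cat > g2.py <<'E'
from h import *
D2=np.array([0,-.8205,-.5716]); O2=np.array([0,.0371,.0109])
PM=np.array([.5073,.2062,.008]); PY=np.radians(14.0)
def place(h): return tool_for(PM+EZ*h,EZ,np.array([np.cos(PY),np.sin(PY),0]),D2,O2)
E
python3 - <<'E'
from g2 import *
c=np.load('cap_w8.npz'); im,W=c['im'],c['W']
p=np.array([.42126689,-.00530668,.20321628]); R=Ro.from_euler('xyz',[-2.9652466,2.51536295e-04,.134372])
T=(W-p)@R.as_matrix(); F=frame(D2,np.array([1.,0,0])); B=(T-O2)@F  # body frame by estimate
s=B[...,2]; top=(abs(s-.135)<.004)&(abs(B[...,0])<.013)&(abs(B[...,1])<.013)
P=B[top]; m=P.mean(0); n=np.linalg.svd(P-m,full_matrices=False)[2][2]; n*=np.sign(n[2]); print('top',len(P),m,'normal deg',np.degrees(n[:2]))
ed=(abs(s-.135)<.003)&(abs(B[...,0])<.025)&(abs(B[...,1])<.025); print('ext',np.percentile(B[ed][:,0],[1,99]),np.percentile(B[ed][:,1],[1,99]))
sh=(s>.06)&(s<.115)&(abs(B[...,0])<.02)&(abs(B[...,1])<.02)&(im.max(2)<70); P=B[sh]; m=P.mean(0); v=np.linalg.svd(P-m,full_matrices=False)[2][0]; v*=np.sign(v[2]); print('shaft',len(P),m,v)
for h in (.10,.03,.004,0): q,R=place(h); print(h,q.round(4),R.as_euler('xyz').round(3),cmd(q,R))
E
```

```text
top 2563 [ 3.89667565e-06 -1.79315293e-03  1.35648119e-01] normal deg [0.06030882 0.627073  ]
ext [-0.01561159  0.01558371] [-0.01702981  0.01427145]
shaft 3459 [ 6.71127294e-05 -1.23638284e-02  9.00025009e-02] [0.00804571 0.00643563 0.99994692]
0.1 [0.5043 0.2181 0.1447] [-2.179  0.     0.244] [ 8.307 22.341 -5.854  0.772  0.148  0.104]
0.03 [0.5043 0.2181 0.0747] [-2.179  0.     0.244] [  8.307  22.341 -12.854   0.772   0.148   0.104]
0.004 [0.5043 0.2181 0.0487] [-2.179  0.     0.244] [  8.307  22.341 -15.454   0.772   0.148   0.104]
0 [0.5043 0.2181 0.0447] [-2.179  0.     0.244] [  8.307  22.341 -15.854   0.772   0.148   0.104]
```

>>> carry_out(commands=[1,1,3,0,0.1,0.02,0.013,1,2,6,0,0.21,0.04,0.028,1,3.5,9,0,0.32,0.06,0.043,1,5,12,0,0.43,0.08,0.058,1,6.5,15,0,0.54,0.104,0.073,1,7.5,18,0,0.65,0.125,0.088,1,8.3,21,-1,0.772,0.148,0.104,1,8.3,22.3,-3,0.772,0.148,0.104,1,8.3,22.3,-5,0.772,0.148,0.104,1,8.3,22.3,-5.9,0.772,0.148,0.104,1,8.3,22.3,-5.9,0.772,0.148,0.104,1,8.3,22.3,-5.9,0.772,0.148,0.104])

```text
time_s: 12.95
ee_pos: [0.5048, 0.2175, 0.1446]
eef_rot: [-2.18, 0.0, 0.244]
force: [0.8, 0.3, -3.6]
grip_width: 0.0239
```

Run:
```python
from g2 import *
o=ctrl.get_obs(); print(o['qpos'],o['force'])
for h in (.10,.03,.004,0): q,R=place(h); print(h,cmd(q,R))
im,d=viewer.camera('side'); W=cloud('side',d); np.savez('cap_s1',im=im,d=d)
cv2.imwrite('pics/s1.png',cv2.resize(im[150:260,200:330],None,fx=5,fy=5,interpolation=cv2.INTER_CUBIC))
```

```text
[-0.06183875  0.52589768  1.65139074  0.90775424  1.44758478 -0.66078972] [ 0.77598178  0.3013251  -3.5817821 ]
0.1 [-0.049  0.06   0.006  0.     0.     0.   ]
0.03 [-0.049  0.06  -6.994  0.     0.     0.   ]
0.004 [-0.049  0.06  -9.594  0.     0.     0.   ]
0 [-0.049  0.06  -9.994  0.     0.     0.   ]
```

View pics/s1.png

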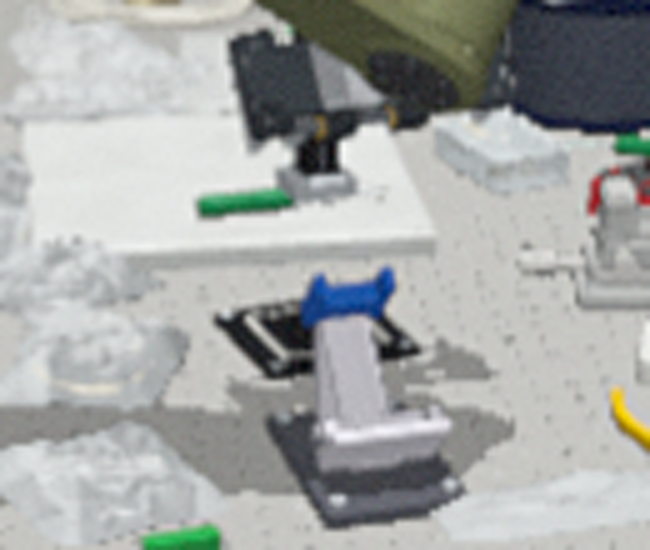

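```bash
cat > kin.py <<'E'
from g2 import *
from scipy.optimize import least_squares
D=[([-1.20357294,.299949379,1.52110364,0,1.32069424,-.0665924957],[.23116703,-.499003,.2053746],[-3.14158,.00015,-1.13698]),
([-.52081124,.459025263,1.39835498,0,1.28476675,-.704177566],[.54341488,-.26954804,.16512398],[-3.141278,.00046,.18338]),
([-.65017587,.54321859,1.19751389,.28172242,1.6196583,-.84541245],[.54241563,-.27210436,.21466432],[-2.79101536,-.06232264,.16693475]),
([-.40714479,.00267131,1.83191642,-.00183736,1.30174918,-.63363086],[.40356234,-.13469639,.2186001],[3.13705,-.003185,.226977]),
([-.48955267,.5821037,1.52876079,.6443258,1.59701671,-.79792299],[.51608984,-.04937763,.12849064],[-2.3077,.00262,.133317]),
([-.20683435,.03686186,1.84391896,.17123075,1.32411774,-.38836026],[.42126689,-.00530668,.20321628],[-2.9652466,.00025,.134372])]
o=ctrl.get_obs(); D.append((o['qpos'],o['ee_pos'],o['eef_rot']))
def fk(q,p):
    a,h,L1,L2,e,Lt,c=p; y=lambda t:Ro.from_euler('y',t); z=lambda t:Ro.from_euler('z',t)
    R1=z(q[0]); R2=R1*y(q[1]); R3=R2*y(q[2]); R6=R3*z(q[3])*y(q[4])*z(q[5]+np.pi)
    return R1.apply([a,0,h])+R2.apply([0,0,L1])+R3.apply([e,0,L2])+R6.apply([0,0,Lt]),R6
if 1:
    f=lambda p:np.concatenate([fk(q,p)[0]-x for q,x,r in D])
    s=least_squares(f,[.1,.4,.45,.45,0,.3,0]); p=s.x
    print('params',p.round(3),'max res mm',abs(s.fun).max()*1000,'rot res',max((fk(q,p)[1]*Ro.from_euler('xyz',r).inv()).magnitude() for q,x,r in D))
LO=np.array([-3.03,-.79,.23,-1.04,0,-2.55]);HI=np.array([3.03,2.21,2.52,4.18,3.07,2.55])
def ik(pos,R,q0):
    g=lambda q:np.r_[(fk(q,p)[0]-pos)*10,(fk(q,p)[1]*R.inv()).as_rotvec()]
    s=least_squares(g,np.clip(q0,LO+.01,HI-.01),bounds=(LO,HI)); return s.x.round(3),np.abs(s.fun).max()
E
python3 - <<'E'
from kin import *
c=np.load('cap_top.npz'); W=cloud('top',c['d'])
for k in range(-1,3):
  for h in (.1,0):
    q,R=tool_for(PM+EZ*h,EZ,np.array([np.cos(PY+k*np.pi/2),np.sin(PY+k*np.pi/2),0]),D2,O2)
    print(k,h,q.round(3),R.as_matrix()[:,2].round(2),*min((ik(q,R,q0) for q0 in (D[-1][0],[.3,.2,2,0,.3,1],[.3,.2,2,1.5,1,0])),key=lambda t:t[1]))
for x0 in (.30,.34,.38,.42): 
    m=(abs(W[...,0]-x0)<.02)&(abs(W[...,1]-.15)<.12); print(x0,np.nanpercentile(W[m][:,2],99))
E
```

```text
params [-0.053  0.22   0.447  0.488 -0.007  0.329  0.   ] max res mm 36.17989359260287 rot res 5.9573236820073196e-05
-1 0.1 [0.519 0.209 0.145] [ 0.8   0.2  -0.57] [ 0.51  -0.014  2.355  4.129  0.261 -2.388] 7.350009489925925e-12
-1 0 [0.519 0.209 0.045] [ 0.8   0.2  -0.57] [ 0.51   0.237  2.396  3.622  0.484 -1.849] 2.0156099012069717e-13
0 0.1 [0.504 0.218 0.145] [-0.2   0.8  -0.57] [-0.076  0.52   1.666  0.902  1.452 -0.675] 1.942890293094024e-15
0 0 [0.504 0.218 0.045] [-0.2   0.8  -0.57] [-0.076  0.663  1.695  0.925  1.347 -0.813] 2.220446049250313e-15
1 0.1 [0.495 0.203 0.145] [-0.8  -0.2  -0.57] [ 0.341  1.029  0.801  0.103  2.269 -1.449] 3.6806668823885487e-13
1 0 [0.495 0.203 0.045] [-0.8  -0.2  -0.57] [ 0.341  1.124  0.84   0.094  2.135 -1.465] 6.910028105266972e-13
2 0.1 [0.51  0.194 0.145] [ 0.2  -0.8  -0.57] [ 0.337 -0.042  2.332  2.561  0.     0.201] 0.876457572764927
2 0 [0.51  0.194 0.045] [ 0.2  -0.8  -0.57] [0.342 0.164 2.288 2.062 0.    0.801] 0.9352561000762256
0.3 0.026635398870977323
0.34 0.036510687252529254
0.38 0.03154540492441532
0.42 0.02366549003972032
```

```bash
sed -i 's/R1.apply(\[a,0,h\])/R1.apply([a,c,h])/' kin.py
cat > clr.py <<'E'
from kin import *
c=np.load('cap_top.npz'); Wt=cloud('top',c['d']).reshape(-1,3); w4=np.load('cap_w4.npz')['W']; H=np.load('H.npy')
Wt=Wt[(Wt[:,0]>.2)&(Wt[:,2]<.4)&(Wt[:,2]>-.05)]
for k in (0,1,-1):
    q,R=tool_for(PM,EZ,np.array([np.cos(PY+k*np.pi/2),np.sin(PY+k*np.pi/2),0]),D2,O2)
    for nm,S in (('top',Wt),('cradle',H)):
        T=(S-q)@R.as_matrix()
        # nearest along tool y below body slab (body |y|<37.5), and cylinder radius of wrist
        for lo,hi,wx in ((.097,.16,.0885),(.16,.22,.0885),(.22,.30,.06),(.30,.42,.06)):
            b=(abs(T[:,0])<wx)&(T[:,2]<-lo)&(T[:,2]>-hi)
            Y=T[b,1]; Y=Y[~np.isnan(Y)]
            if len(Y): print(k,nm,lo,hi,'min tool y mm',round(Y.min()*1000,1),np.round(S[b][np.nanargmin(T[b,1])],3))
    print(k,*min((ik(q,R,q0) for q0 in (D[-1][0],[.3,.2,2,0,.3,1],[.3,.2,2,1.5,1,0])),key=lambda t:t[1]))
E
python3 clr.py
```

```text
params [-0.     0.221  0.424  0.448  0.041  0.271  0.037] max res mm 0.009814629368276595 rot res 5.9573236820073196e-05
0 top 0.097 0.16 min tool y mm 42.3 [0.487 0.055 0.1  ]
0 top 0.16 0.22 min tool y mm 34.6 [0.483 0.029 0.126]
0 top 0.22 0.3 min tool y mm 135.5 [ 0.518 -0.049  0.062]
0 top 0.3 0.42 min tool y mm 255.0 [ 0.558 -0.173  0.008]
0 cradle 0.097 0.16 min tool y mm 45.2 [0.482 0.053 0.098]
0 cradle 0.16 0.22 min tool y mm 39.7 [0.485 0.031 0.12 ]
0 cradle 0.22 0.3 min tool y mm 140.2 [ 0.523 -0.049  0.058]
0 [-0.061  0.696  1.668  0.936  1.335 -0.811] 3.3306690738754696e-15
1 top 0.097 0.16 min tool y mm 106.7 [0.661 0.264 0.037]
1 top 0.16 0.22 min tool y mm 97.5 [0.714 0.239 0.079]
1 top 0.22 0.3 min tool y mm 110.4 [0.736 0.277 0.085]
1 top 0.3 0.42 min tool y mm 251.1 [0.87  0.316 0.011]
1 [ 0.298  1.056  0.962  0.051  2.084 -1.515] 2.220446049250313e-15
-1 top 0.097 0.16 min tool y mm 81.6 [0.392 0.181 0.036]
-1 top 0.16 0.22 min tool y mm 122.3 [0.326 0.151 0.036]
-1 top 0.3 0.42 min tool y mm -27.2 [0.212 0.085 0.306]
-1 [ 0.366  0.395  2.253  3.36   0.475 -1.697] 2.220446049250313e-15
```

Run:
```python
from kin import *
q0=D[-1][0]
for k in np.linspace(0,1,8):
    t=PY+k*np.pi/2; q,R=tool_for(PM+EZ*.1,EZ,np.array([np.cos(t),np.sin(t),0]),D2,O2)
    q0,e=ik(q,R,q0); print(k.round(2),cmd(q,R),q0,e.round(4))
```

```text
params [-0.     0.221  0.424  0.448  0.041  0.271  0.037] max res mm 0.009814629368276595 rot res 5.9573236820073196e-05
0.0 [-0.067  0.066 -0.055  0.     0.001  0.   ] [-0.061  0.525  1.653  0.909  1.447 -0.661] 0.0
0.14 [-0.324 -0.03  -0.055  0.     0.001  0.225] [-0.029  0.608  1.517  0.806  1.604 -0.726] 0.0
0.29 [-0.554 -0.181 -0.055  0.     0.001  0.449] [ 0.013  0.686  1.384  0.705  1.751 -0.804] 0.0
0.43 [-0.744 -0.379 -0.055 -0.     0.001  0.674] [ 0.062  0.758  1.26   0.602  1.888 -0.898] 0.0
0.57 [-0.885 -0.614 -0.055 -0.     0.001  0.898] [ 0.117  0.821  1.147  0.49   2.01  -1.013] 0.0
0.71 [-9.710e-01 -8.750e-01 -5.500e-02 -0.000e+00  1.000e-03  1.122e+00] [ 0.176  0.873  1.053  0.363  2.112 -1.153] 0.0
0.86 [-9.960e-01 -1.148e+00 -5.500e-02 -1.000e-03  1.000e-03  1.347e+00] [ 0.236  0.912  0.984  0.217  2.186 -1.319] 0.0
1.0 [-9.600e-01 -1.421e+00 -5.500e-02 -1.000e-03  1.000e-03  1.571e+00] [ 0.298  0.933  0.945  0.056  2.224 -1.506] 0.0
```

Coming down as it stands would leave only about 2 mm between the gripper body and the saddle. The foot is square, so I'll turn the post 90° about the vertical at height. That frees about 60 mm.

>>> carry_out(commands=[1,-0.2,0,0,0,0,0.112,1,-0.32,-0.03,0,0,0,0.225,1,-0.44,-0.1,0,0,0,0.337,1,-0.55,-0.18,0,0,0,0.449,1,-0.65,-0.28,0,0,0,0.56,1,-0.74,-0.38,0,0,0,0.674,1,-0.82,-0.5,0,0,0,0.786,1,-0.88,-0.61,0,0,0,0.898,1,-0.93,-0.74,0,0,0,1.01,1,-0.97,-0.87,0,0,0,1.122,1,-0.99,-1.01,0,0,0,1.235,1,-1,-1.15,0,0,0,1.347])

```text
time_s: 14.0
ee_pos: [0.4959, 0.2057, 0.1467]
eef_rot: [-2.182, -0.001, 1.595]
force: [0.3, -0.2, -3.9]
grip_width: 0.024
```

>>> carry_out(commands=[1,0.03,-0.2,0,0,0,0.112,1,0.04,-0.27,0,0,0,0.224,1,0.04,-0.27,0,0,0,0.224,1,0.04,-0.27,0,0,0,0.224])

```text
time_s: 14.33
ee_pos: [0.4964, 0.2038, 0.1476]
eef_rot: [-2.185, -0.001, 1.816]
force: [0.2, -0.7, -3.3]
grip_width: 0.0236
```

```bash
cat >> g2.py <<'E'
PY+=np.pi/2
E
cat > chk.py <<'E'
from g2 import *
i=viewer.camera_info('wrist'); im,d=viewer.camera('wrist'); o=ctrl.get_obs(); W=cloud('wrist',d,i); cv2.imwrite('pics/w9.png',im)
R=Ro.from_euler('xyz',o['eef_rot']); T=(W-o['ee_pos'])@R.as_matrix(); B=(T-O2)@frame(D2,np.array([1.,0,0])); s=B[...,2]
top=(abs(s-.135)<.004)&(abs(B[...,0])<.013)&(abs(B[...,1])<.013); P=W[top]; m=P.mean(0); n=np.linalg.svd(P-m,full_matrices=False)[2][2]; print('head top world',len(P),m,'tilt deg',np.degrees(n[:2]*np.sign(n[2])))
sh=(s>.06)&(s<.115)&(abs(B[...,0])<.02)&(abs(B[...,1])<.02)&(im.max(2)<70); P=W[sh]; m=P.mean(0); v=np.linalg.svd(P-m,full_matrices=False)[2][0]; v*=np.sign(v[2]); print('shaft tilt deg',np.degrees(v[:2]))
print(o['qpos'],o['force'],o['grip_width'])
for h in (.1,.03,.004,0): q,R=place(h); print(h,cmd(q,R))
E
python3 chk.py
```

```text
head top world 2539 [0.50973232 0.20624919 0.24662282] tilt deg [-0.95133915 -0.15875767]
shaft tilt deg [-0.70186577 -0.16811725]
[ 0.29743424  0.92978779  0.94195081  0.05618118  2.22586604 -1.50681842] [ 0.46922241  0.52971426 -3.08194544] 0.02425434483583565
0.1 [-0.116  0.014 -0.272 -0.002  0.004  0.   ]
0.03 [-1.160e-01  1.400e-02 -7.272e+00 -2.000e-03  4.000e-03  0.000e+00]
0.004 [-1.160e-01  1.400e-02 -9.872e+00 -2.000e-03  4.000e-03  0.000e+00]
0 [-1.1600e-01  1.4000e-02 -1.0272e+01 -2.0000e-03  4.0000e-03  0.0000e+00]
```

>>> carry_out(commands=[1,-0.17,0,-2,-0.002,0.012,0,1,-0.17,0,-4.5,-0.002,0.012,0,1,-0.17,0,-7,-0.002,0.012,0,1,-0.17,0,-8.5,-0.002,0.012,0,1,-0.17,0,-9.3,-0.002,0.012,0,1,-0.17,0,-9.7,-0.002,0.012,0,1,-0.17,0,-9.8,-0.002,0.012,0,1,-0.17,0,-9.8,-0.002,0.012,0])

```text
time_s: 15.05
ee_pos: [0.4952, 0.2031, 0.0501]
eef_rot: [-2.173, -0.002, 1.814]
force: [0.3, 0.6, -2.4]
grip_width: 0.0235
```

>>> carry_out(commands=[1,0,0,-0.1,0,0,0,1,0,0,-0.2,0,0,0,1,0,0,-0.2,0,0,0])

```text
time_s: 15.3
ee_pos: [0.4954, 0.2032, 0.0486]
eef_rot: [-2.174, -0.002, 1.814]
force: [-0.4, 0.5, -4.3]
grip_width: 0.0236
```

```bash
python3 chk.py
```

```text
head top world 2559 [0.50953798 0.20650297 0.14746672] tilt deg [-0.29776378 -0.03437815]
shaft tilt deg [-0.00812854 -0.23229708]
[ 0.29748839  1.05446519  0.95910794  0.05314841  2.0944793  -1.51532085] [-0.63662421 -0.73546078 -3.76081217] 0.023677800775645155
0.1 [ 3.000e-03  6.000e-03  9.621e+00 -1.000e-03 -6.000e-03  1.000e-03]
0.03 [ 3.000e-03  6.000e-03  2.621e+00 -1.000e-03 -6.000e-03  1.000e-03]
0.004 [ 0.003  0.006  0.021 -0.001 -0.006  0.001]
0 [ 0.003  0.006 -0.379 -0.001 -0.006  0.001]
```

View pics/w9.png

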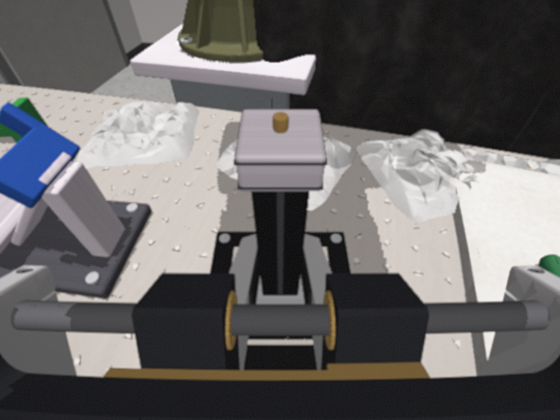

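```bash
cat > chk2.py <<'E'
from g2 import *
i=viewer.camera_info('wrist'); im,d=viewer.camera('wrist'); W=cloud('wrist',d,i); g=im.max(2)
PX=np.array([np.cos(PY),np.sin(PY),0]); PYv=np.array([-PX[1],PX[0],0])
L=W-PM; a=L@PX; b=L@PYv; z=L[...,2]
zt=np.nanmedian(z[(abs(a)<.01)&(abs(b)<.01)&(abs(z-.137)<.01)]); print('top z',zt)
t=(abs(z-zt)<.002)&(abs(a)<.03)&(abs(b)<.03); qa,qb=np.percentile(a[t],[1,99]),np.percentile(b[t],[1,99]); print('head a',qa,qa.mean(),'b',qb,qb.mean())
# plate outline points
p=(abs(z)<.004)&(abs(a)<.08)&(abs(b)<.08)&(g<70); print('plate a',np.percentile(a[p],[.5,99.5]),'b',np.percentile(b[p],[.5,99.5]))
w=(abs(z)<.004)&(abs(a)<.045)&(abs(b)<.045)&(g>110); print('white a',np.percentile(a[w],[1,99]),'b',np.percentile(b[w],[1,99]),w.sum())
print('PX',PX,'PYv',PYv)
E
python3 chk2.py
```

```text
top z 0.1394074223569931
head a [-0.01596453  0.01436985] -0.0007973400344160409 b [-0.01713021  0.01355655] -0.0017868282493799141
plate a [-0.0536728   0.05304521] b [-0.053421    0.05290999]
white a [-0.03878735  0.04300995] b [-0.03864964  0.04332955] 499
PX [-0.2419219   0.97029573  0.        ] PYv [-0.97029573 -0.2419219   0.        ]
```

>>> carry_out(commands=[1,-0.1,0.02,-0.1,0,0,0,1,-0.19,0.04,-0.2,0,0,0,1,-0.19,0.04,-0.28,0,0,0,1,-0.19,0.04,-0.34,0,0,0,1,-0.19,0.04,-0.34,0,0,0])

```text
time_s: 15.82
ee_pos: [0.4933, 0.2035, 0.0448]
eef_rot: [-2.173, -0.002, 1.814]
force: [0.4, -0.9, -3.2]
grip_width: 0.0237
```

>>> carry_out(commands=[1,0,0,-0.05,0,0,0,1,0,0,-0.05,0,0,0])

```text
time_s: 15.98
ee_pos: [0.4934, 0.2036, 0.0446]
eef_rot: [-2.173, -0.002, 1.814]
force: [-1.1, 0.7, -0.2]
grip_width: 0.0235
```

>>> carry_out(commands=[1,0,0,-0.05,0,0,0,1,0,0,-0.07,0,0,0])

```text
time_s: 16.15
ee_pos: [0.4934, 0.2036, 0.0446]
eef_rot: [-2.173, -0.002, 1.814]
force: [-1.6, 0.1, 6.3]
grip_width: 0.0239
```

Firm contact: the post pushes up with about 6 N. I'll open and back out along the tool axis, which is +x, +y and up.

>>> carry_out(commands=[0.3,0,0,0,0,0,0,0.3,0,0,0,0,0,0,0.1,0,0,0,0,0,0,0.1,0,0,0,0,0,0,-0.1,0,0,0,0,0,0,-0.1,0,0,0,0,0,0,-0.1,0,0,0,0,0,0])

```text
time_s: 16.73
ee_pos: [0.4934, 0.2036, 0.0445]
eef_rot: [-2.173, -0.002, 1.814]
force: [-0.3, -0.2, -0.6]
grip_width: 0.0517
```

>>> carry_out(commands=[-0.3,0.8,0.2,0.6,0,0,0,-0.3,2.4,0.6,1.7,0,0,0,-0.3,4,1,2.9,0,0,0,-0.3,5.6,1.4,4,0,0,0,-0.3,7.2,1.8,5.5,0,0,0,-0.3,8,2,8,0,0,0,-0.3,8,2,11,0,0,0,-0.3,8,2,11,0,0,0,-0.3,8,2,11,0,0,0])

```text
time_s: 17.48
ee_pos: [0.5738, 0.2237, 0.1558]
eef_rot: [-2.176, -0.003, 1.814]
force: [-0.7, -0.2, -1.6]
grip_width: 0.0614
```

```bash
cat >> chk2.py <<'E'
f=(z>.008)&(z<.017)&(abs(a)<.035)&(abs(b)<.035)
P=W[f]; print('foot rect',cv2.minAreaRect((P[:,:2]*1000).astype(np.float32)),len(P),'a',np.percentile(a[f],[1,99]),'b',np.percentile(b[f],[1,99]))
o=ctrl.get_obs(); print(o['ee_pos'],o['force'],o['grip_width'],o['time_s'])
cv2.imwrite('pics/w10.png',im)
E
python3 chk2.py
```

```text
top z 0.13538704748667535
head a [-0.01581421  0.0152436 ] -0.00028530817950311784 b [-0.01485469  0.01567579] 0.00041055217217414713
plate a [-0.05366633  0.05287827] b [-0.04805891  0.05098688]
white a [-0.03911418  0.03789191] b [-0.03902545  0.038166  ] 699
PX [-0.2419219   0.97029573  0.        ] PYv [-0.97029573 -0.2419219   0.        ]
foot rect ((506.4579772949219, 205.57167053222656), (44.55956268310547, 44.04459762573242), 13.783923149108887) 800 a [-0.02211316  0.021138  ] b [-0.02089067  0.02164368]
[0.57337631 0.22361352 0.15433082] [ 0.35994716  0.06046924 -1.19931971] 0.06094796828042855 17.5333
```

View pics/w10.png

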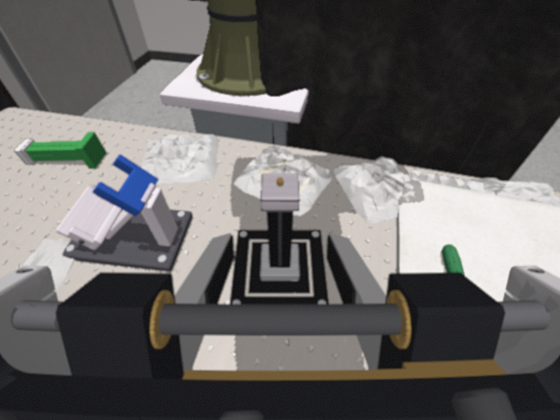

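The post stands upright in the white square at (280,262). By measurement the foot is within 1 mm of the square's middle and parallel to it, and the gripper is clear.

```bash
python3 -c "
from station import ticket; print(ticket.hand_in())"
```

```text
the job is handed in; nothing more can be done
None
```

The post stands upright on the black plate, foot down in the white square, and the job is handed in at about 17.6 s of the 58 s allowed. I laid the black post in the cradle, released it there, took a new grip and stood it on the plate. Both times I lowered it until it touched, with about 6 N on the wrist, before letting go.

**Turn before setting down:** the gripper would have cleared the cradle's saddle by only about 2 mm. I turned the post a quarter turn about the vertical first, which the square foot allows, so it came down with about 60 mm to spare.

**Checks:**
- **Cradle:** after release the shaft leaned at 45.0° and lined up with the cradle to within 0.1°. It sat about 1.4 mm to one side, well inside the cheeks.
- **Plate:** the foot's centre is within about 1 mm of the square's centre, and its edges are within about 0.3° of parallel. The head is centred over the foot to within about 1 mm, and its top is 135.4 mm above the plate against 135 mm expected. The gripper is clear of everything.
- **Disagreement:** the top camera put the plate about 3 mm nearer the robot in x than the wrist camera did. I used the wrist camera, and its later close view of the plate's edges agreed to about 0.5 mm.
- **Not checked:** I did not measure whether the other things on the table moved. None of the wrist forces I read pointed to contact with them.

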